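# One sanding stroke along the clamped board

### The arm

A 6-joint arm with a two-finger parallel gripper is mounted at the origin on a cart in front of the work surface, level with it; the furniture and walls round the work are solid. World frame = base frame: x ahead of the robot, y to its left, z up, the work surface at z = 0. Lengths are in mm, angles in rad, forces in N, time in s.
With the tool pointing down it reaches from about 300 to 775 mm from the base axis. Payload 14.6 kg.
Tool frame: the origin (TCP) lies between the finger pads, 19 mm behind the fingertips; this is the grasp point; z points along the fingers, y is the line along which they close (so a half turn about z gives the same grasp; the last joint's range is limited). The gripper opens to 94 mm and grips with 3 to 60 N. Pads are 16 mm wide; open, the fingers measure 119 mm over their backs; the gripper's body (75 mm by 177 mm) begins 78 mm behind the grasp point.
Start: joints at [1.038, 0.3, 1.521, -0, 1.321, -0.067], TCP at [247.022, 491.396, 224.246] pointing down, gripper open.
Joint ranges: [-3.03, 3.03], [-0.79, 2.21], [0.23, 2.52], [-1.04, 4.18], [0, 3.07], [-2.55, 2.55]. Speed limits (rad/s): [2.22, 2.22, 2.57, 3.14, 3.14, 3.14].

### API

Orientations are given as [roll, pitch, yaw] about the fixed x, y, z axes, in that order (R = Rz(yaw) Ry(pitch) Rx(roll)).
In Python, from cell import manip gives the robot as it stands.
- The arm moves only by the shell command python3 nudge.py 'ROWS' [OPENING] [FORCE]. ROWS is a JSON list that holds a single list of rows (three levels of brackets), with 1 to 5 rows, each of 6 numbers: dx, dy, dz in units of 20 mm, then a rotation vector rx, ry, rz in units of 0.05 rad; each row is the pose to reach, as a shift and turn from the pose commanded when the command began, along the tool's axes at that moment; what a row does not reach only later rows make up. A row lasts 1/10 s, in which the tool goes at most 50 mm and 0.15 rad, less where a joint would pass 70% of its speed; a pose out of reach is approached as far as the arm can. OPENING is the finger opening in mm, set as the command begins (- or left out keeps the last). The fingers move at their own pace and stop on an object; FORCE is the grip in N (left out, the last holds). Time passes only in rows, so rows that do not move let the fingers close. It prints the time, the measured TCP pose, the force, the opening and the grip force at its end. Input that does not fit is refused with a message, and nothing moves.
- manip.read_state(): the state, without advancing time (a new reading comes with each control period).
- manip.camera(name): name is "scene" or "top" or "wrist"; returns (picture, depth): 420x560x3 uint8, red, green, blue; 420x560 float32, mm along the optical axis (not along the pixel's ray), 0 where there is no reading.
- manip.camera_info(name): a dict with "K" (3x3 intrinsics, pixels), "dist" ([k1, k2, p1, p2, k3] as OpenCV has them; the pictures are not rectified), "rvec" (rotation vector, rad) and "tvec" (3), from world to camera coordinates, as OpenCV has them; the wrist camera has in their place "mount" (4x4, takes a point from camera to tool coordinates, whose origin is the TCP and whose axes are the flange's). Camera axes: x right, y down, z forward; pixel columns grow to the right and rows downward; lengths in mm; the calibration is good to about 2 mm. A picture is of the moment at which its call begins: read the wrist's pose just before it. camera_info takes no time and is no camera call.
- manip.sign_off(): hands the job in; it is judged then, once.
The state is a dict: "clock": time; "joints": joint angles; "qd": joint speeds; "effort": joint torques, N m; "eef_pos": TCP position; "eef_rot": TCP orientation; "wrist_force": force on the tool from outside, world axes, zero at the start; "moment": the same for the moment, N m; "finger_gap": finger opening in mm; "finger_force": force on a finger pad.
Only numpy, scipy, OpenCV 4.12 (cv2) and the standard library are available. Lean on these libraries where they do the work, as an engineer would, in place of code of your own. Each camera call takes 0.05 s, during which the arm holds its last target. There are 200 camera calls.

### The job

Take the sanding block with the sprung sole and set it lengthwise on the board that is wedged in the plywood jig, fully on the board at its hole end. Press the handle about half way down its spring travel and draw the block slowly, in one stroke without lifting, until it is at the other end of the board, never pressing it hard against its stop. Then lift it off and set it back on the bench, sole down, off the jig, and let go.

Things in the scene. Friction and masses are not known exactly. Their poses are not given: they have to be found in the camera images.
- sander: Sanding block: light wood grip bar on an aluminium plate, below it a sprung wooden sole 60 (x) x 100 (y) mm; 80 mm high, 0.28 kg. Origin: centre of the underside of the free sole, z up. Grip bar centred, 34 mm wide (x), 84 mm long (y), from 38 (plate top) to 80 mm above the origin: pinch it across x from above, TCP about 62 mm above the origin.
- sole (a joint): How far the sole is pushed up towards the handle, m: 0 free, 0.014 at the hard stop. The spring gives 3.6 N as it starts to move and 0.6 N more per mm (8 N half way). Pressed by d, the sander's origin is d below the surface it stands on.
- board: Hardwood board to sand, 75 (x) x 265 (y) x 26 mm, fixed in a plywood jig on the bench (base 130 x 340 mm, cleats 12 mm below the board's top). Origin: centre of its underside, 12 mm above the bench; top face 26 mm above the origin. The end with the counterbored hole is at -y, the blue dot nearer +y. Block fully on at an end: its centre 80 mm from the board's. Not the loose board at the back.

How it is judged (in metres and radians):
On the way, in this order (a step that is already met when the one before it is completed fails the run):
1. the block is pressed on the board at the hole end (y of sander in the frame of board between -0.1 and -0.06 m and x of sander in the frame of board between -0.02 and 0.02 m and angle between the y axis of sander and the y axis of board, either way round below 0.2 rad and contact force between sander and board above 2 N and value of joint sole above 0.002 m), for 0.2 s.
2. still pressed, it passes the middle of the board (y of sander in the frame of board between -0.03 and 0.03 m and x of sander in the frame of board between -0.02 and 0.02 m and angle between the y axis of sander and the y axis of board, either way round below 0.2 rad and contact force between sander and board above 2 N and value of joint sole above 0.002 m), for 0.05 s.
3. still pressed, it reaches the other end of the board (y of sander in the frame of board between 0.06 and 0.1 m and x of sander in the frame of board between -0.02 and 0.02 m and angle between the y axis of sander and the y axis of board, either way round below 0.2 rad and contact force between sander and board above 2 N and value of joint sole above 0.002 m), for 0.1 s.
At the end, for the whole second after the job is handed in: The sanding block stands on the bench on its sole (origin within 6 mm of bench height, upright within 10 degrees), off the board, at rest and released (height (world z) of sander between -0.006 and 0.006 m and angle between sander's own z axis and vertical below 0.17 rad and contact force between sander and board below 0.1 N and linear speed of sander below 0.02 m/s); the robot touches nothing.
It fails at once if the block is pressed on the board with more than 22 N (contact force between sander and board above 22 N).
It fails at once if the block is lifted off in mid-stroke (over the middle 90 mm of the board, its sole 4 to 34 mm above the board) (y of sander in the frame of board between -0.045 and 0.045 m and x of sander in the frame of board between -0.05 and 0.05 m and z of sander in the frame of board between 0.03 and 0.06 m).
It also fails if it takes over 56 s, if anything falls off the work surface, if the arm or the gripper's body presses on something with over 40 N, if the wrist force passes 120 N, or if a joint passes its speed limit or range.

## Working session

There is one attempt and no reset: what is moved stays moved. The work goes in short steps, Python scripts to look and compute and a shell command to move; the robot and the scene stay as the last step left them, time stands still between calls to the robot, and variables do not carry over. Pictures are saved under pics/ and viewed, at most 10 in all, crops included, and the job is handed in when it is done.

```bash
ls; mkdir -p pics
python3 - <<'E'
from cell import manip
import cv2, numpy as np
s=manip.read_state(); print({k:np.round(v,3).tolist() for k,v in s.items()})
ims=[]
for n in ("top","scene"):
    p,d=manip.camera(n); cv2.imwrite(f"pics/{n}.png",p[:,:,::-1]); np.savez(f"{n}.npz",p=p,d=d)
    print(n,manip.camera_info(n))
E
```

```text
cell.py
nudge.py
pics
{'clock': 0.0, 'joints': [1.038, 0.3, 1.522, -0.0, 1.321, -0.067], 'qd': [0.002, 0.0, 0.002, -0.001, 0.0, -0.002], 'effort': [-0.001, -53.181, -35.273, 0.071, 0.024, -0.0], 'eef_pos': [246.916, 491.191, 223.675], 'eef_rot': [-3.14, -0.0, 2.676], 'wrist_force': [-0.152, -0.418, 0.257], 'moment': [0.014, -0.022, 0.026], 'finger_force': 0.0, 'finger_gap': 93.841}
top {'K': array([[455.25744289,   0.        , 277.76384253],
       [  0.        , 455.25744289, 207.67824754],
       [  0.        ,   0.        ,   1.        ]]), 'dist': array([-0.10943789,  0.        ,  0.        ,  0.        ,  0.        ]), 'rvec': array([ 2.17014681, -2.13474   ,  0.14074568]), 'tvec': array([125.99413162, 496.1109093 , 879.73250507])}
scene {'K': array([[527.55033534,   0.        , 283.91300999],
       [  0.        , 527.55033534, 210.61208158],
       [  0.        ,   0.        ,   1.        ]]), 'dist': array([-0.16828023,  0.        ,  0.        ,  0.        ,  0.        ]), 'rvec': array([ 1.94513657, -0.50743383,  0.29099031]), 'tvec': array([-362.33988478,  177.29017769,  731.25680957])}
```

View pics/top.png

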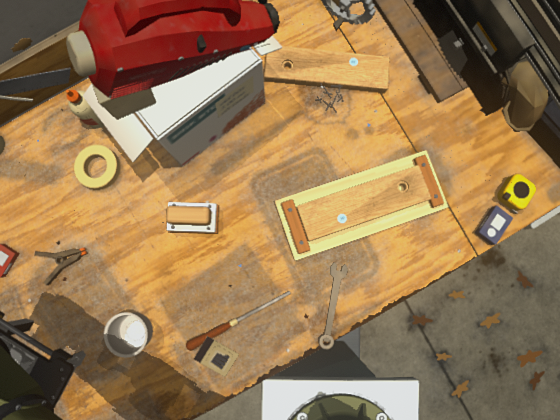

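View pics/scene.png

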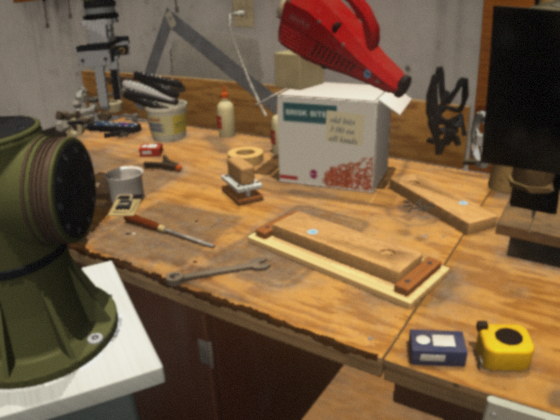

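The top view shows the sander at about (191,217), its grip long in the image's horizontal. The jig is a pale-yellow frame with corners near (276,203), (425,152), (444,207) and (297,259). The hole is at (403,187) and the blue dot at (342,218). In the scene view the dot is at about (313,232) and the sander's grip at about (241,167).

```bash
cat > h.py <<'E'
import cv2, numpy as np
from cell import manip
def cam(n):
    c=manip.camera_info(n); R=cv2.Rodrigues(c["rvec"])[0]; return c["K"],c["dist"],R,c["tvec"]
def ray(n,px):
    K,D,R,t=cam(n); u=cv2.undistortPoints(np.array(px,float).reshape(-1,1,2),K,D)[:,0]
    return -R.T@t, np.c_[u,np.ones(len(u))]@R
def plane(n,px,z):
    o,d=ray(n,px); return o+d*((z-o[2])/d[:,2])[:,None]
def depthpt(n,px,dep):
    o,d=ray(n,px); return o+d*np.array([dep[int(y),int(x)] for x,y in px])[:,None]
def tri(p1,p2):
    o1,d1=ray("top",[p1]);o2,d2=ray("scene",[p2]);d1=d1[0];d2=d2[0]
    s=np.linalg.lstsq(np.c_[d1,-d2],o2-o1,rcond=None)[0]
    a,b=o1+s[0]*d1,o2+s[1]*d2; return (a+b)/2,np.linalg.norm(a-b)
def comp(mask,box):
    x0,y0,x1,y1=box; m=np.zeros(mask.shape,np.uint8); m[y0:y1,x0:x1]=mask[y0:y1,x0:x1]
    c=max(cv2.findContours(m,cv2.RETR_EXTERNAL,cv2.CHAIN_APPROX_NONE)[0],key=cv2.contourArea); return c[:,0].astype(float)
def rect(P):
    (c,s,a)=cv2.minAreaRect(P[:,:2].astype(np.float32)); b=cv2.boxPoints((c,s,a))
    e=[b[1]-b[0],b[2]-b[1]]; l=max(e,key=np.linalg.norm)
    return np.round(c,1),np.round(sorted(s),1),round(np.arctan2(l[1],l[0])%np.pi,3)
E
python3 - <<'E'
from h import *
T=np.load("top.npz");S=np.load("scene.npz")
ht=cv2.cvtColor(T["p"],cv2.COLOR_RGB2HSV);hs=cv2.cvtColor(S["p"],cv2.COLOR_RGB2HSV)
for n,h,pts in(("top",ht,[(191,215),(171,207),(342,218),(320,215),(283,215),(425,160),(230,250),(400,187)]),("scene",hs,[(241,167),(240,160),(313,232),(260,240),(340,240)])):
    for x,y in pts: print(n,(x,y),h[y,x],np.round(depthpt(n,[(x,y)],T["d"] if n=="top" else S["d"])[0],1))
# depth-based segmentation in top
yy,xx=np.mgrid[0:420,0:560]; o,d=ray("top",np.c_[xx.ravel(),yy.ravel()])
W=(o+d*T["d"].ravel()[:,None]).reshape(420,560,3); np.save("W.npy",W)
z=W[:,:,2]
for nm,m,b,zz in (("grip",(z>66)&(z<95),(150,185,235,250),80),("plate",(z>25)&(z<95),(150,185,235,250),38),("boardtop",(z>31)&(z<50),(265,140,455,270),38),("jig",(z>6)&(z<50),(265,140,455,270),12)):
    c=comp(m.astype(np.uint8),b); mm=m[b[1]:b[3],b[0]:b[2]]
    print(nm,rect(plane("top",c,zz)),"px",len(c),"medz",np.median(z[b[1]:b[3],b[0]:b[2]][mm]))
bl=cv2.inRange(ht,(85,40,120),(125,255,255)); c1=comp(bl,(330,205,355,232)).mean(0)
bs=cv2.inRange(hs,(85,40,100),(125,255,255)); c2=comp(bs,(300,222,326,242)).mean(0)
print("dot",c1,c2,tri(c1,c2),plane("top",[c1],38))
a=cv2.resize(T["p"][180:255,150:270],None,fx=5,fy=5,interpolation=cv2.INTER_CUBIC)
b=cv2.resize(S["p"][140:215,205:285],None,fx=5,fy=5,interpolation=cv2.INTER_CUBIC)[:, :200*1+200]
cv2.imwrite("pics/c.png",cv2.resize(np.hstack([a,b]),(800,300))[:,:,::-1])
E
```

```text
top (191, 215) [ 18 133 229] [470.8 298.7  81. ]
top (171, 207) [ 16 141 212] [485.9 338.6  78.1]
top (342, 218) [ 99  62 203] [474.6   6.   38.8]
top (320, 215) [ 19 133 230] [479.8  49.9  39.3]
top (283, 215) [ 32  76 239] [482.  123.2   9.9]
top (425, 160) [ 14 171 198] [ 599.9 -170.    25.2]
top (230, 250) [ 17 142 222] [408.9 230.9   0.5]
top (400, 187) [ 30  85 236] [ 544.4 -119.4   11.7]
scene (241, 167) [ 16 136 206] [458.8 274.9  79.7]
scene (240, 160) [ 17 138 213] [473.2 312.2  81.9]
scene (313, 232) [ 97  51 215] [472.9   4.8  39.2]
scene (260, 240) [ 25 100 235] [400.4  69.3  14.1]
scene (340, 240) [ 16 146 205] [496.5 -44.4  39.1]
grip (array([471.9, 305.9]), array([34.5, 83.6]), np.float32(1.555)) px 110 medz 79.15179992023423
plate (array([472.8, 308.3]), array([58.3, 99.3]), np.float32(1.587)) px 150 medz 74.02032709879734
boardtop (array([508.1, -39. ]), array([ 75.4, 265.4]), np.float32(1.916)) px 312 medz 37.769712064222404
jig (array([508.1, -39.3]), array([130.1, 340.5]), np.float32(1.913)) px 420 medz 26.884852922868106
dot [341.93333333 217.66666667] [312.27272727 231.45454545] (array([474.06274581,   6.76700055,  39.31828454]), np.float64(2.4486327890894)) [[475.31706477   6.01996865  38.        ]]
```

View pics/c.png

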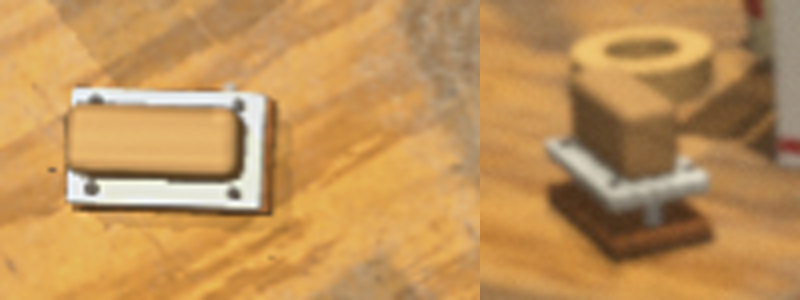

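The crop shows the sander square-on: the grip bar is centred on the white plate, with the sole below it. Sizes and heights match the text: grip 34×84 mm with its top at about 79 mm, board 75×265 mm with its top at 38 mm, jig 130×340 mm. The dot triangulates to z = 39.

```bash
cat > go.py <<'E'
import sys, numpy as np
from cell import manip
from scipy.spatial.transform import Rotation as Ro
x,y,z,yaw=map(float,sys.argv[1:5])
s=manip.read_state(); R=Ro.from_euler("xyz",s["eef_rot"])
T=Ro.from_euler("xyz",[np.pi,0,yaw])
print("t",s["clock"],"delta",np.round(R.inv().apply(np.array([x,y,z])-s["eef_pos"]),1),"rot",np.round((R.inv()*T).as_rotvec(),3),"F",np.round(s["wrist_force"],1),"gap",round(s["finger_gap"],1),"pos",np.round(s["eef_pos"],1),np.round(s["eef_rot"],3))
E
python3 go.py 472.3 306.5 150 1.571
python3 - <<'E'
import numpy as np
W=np.load("W.npy"); m=(W[:,:,2]>90)&(W[:,:,2]<400)&(W[:,:,0]<640)&(W[:,:,1]<450)&(W[:,:,0]>300)
P=W[m]; d=np.hypot(P[:,0]-472,P[:,1]-306); i=np.argsort(d)[::200][:6]; print(np.round(P[i]),d[i])
E
```

```text
t 0.1 delta [-284.3  -63.7   73.8] rot [-1.000e-03  1.000e-03  1.105e+00] F [0.3 0.5 0.6] gap 93.8 pos [246.9 491.2 223.7] [-3.141 -0.     2.676]
[[565. 365. 196.]
 [586. 333. 197.]
 [592. 326. 139.]
 [597. 318. 160.]
 [601. 313. 132.]
 [605. 309.  97.]] [110.04826874 117.13948592 121.23228503 125.36273341 129.43657641
 133.25303735]
```
Box clearance: gripper body half 88 along x, 37 along y: to (560, 269..344). Box nearest edge (565,365)-(586,333)... a corner at (560,344): line from (565,365) to (586,333): clearance at (560,344): distance ~ maybe 14+. Body ok but fiddly; arm wrist may bulge? On approach, rotation with swept corner radius 96 <110. OK. But arriving from y=491 side, x growing: the box leftmost corner at (565,365)? flap around (130,160) sticks out: x~? y~430. Path: straight from (247,491) to (472,306): body radius 96 around path; passes box at? box points near (565,365) distance from path end 110; line direction (0.77,-0.63); earlier points farther. Left flap points e.g. at y 430? pixel (95,90) → x~ 690. fine.

Units first: shifts go in units of 20 mm and turns go in units of 0.05 rad. So -16 mm is -0.8, -8 mm is -0.4, 0.65 rad is 13.

```bash
python3 nudge.py '[[[-1.75,-0.4,0,0,0,2.6],[-3.5,-0.8,0,0,0,5.2],[-5.25,-1.2,0,0,0,7.8],[-7,-1.6,0,0,0,10.4],[-8.75,-1.95,0,0,0,13]]]' 94; python3 go.py 472.3 306.5 150 1.571
```

```text
clock: 0.6
eef_pos: [386.7, 376.8, 224.0]
eef_rot: [-3.141, 0.0, 2.021]
wrist_force: [0.3, 0.2, 0.1]
finger_gap: 94.1
finger_force: 0.0
t 0.6 delta [-100.5   46.6   74. ] rot [-0.    0.    0.45] F [0.3 0.2 0.1] gap 94.1 pos [386.7 376.8 224. ] [-3.141  0.     2.021]
```

```bash
python3 nudge.py '[[[-1.25,0.6,0.5,0,0,2.4],[-2.5,1.2,1.25,0,0,4.8],[-3.75,1.8,2.25,0,0,7.2],[-5,2.35,3,0,0,9],[-5,2.35,3.65,0,0,9]]]'; python3 go.py 472.3 306.5 62 1.571
python3 - <<'E'
from h import *
s=manip.read_state(); p,d=manip.camera("wrist"); cv2.imwrite("pics/w1.png",p[:,:,::-1])
p,d=manip.camera("top"); cv2.imwrite("pics/t1.png",p[:,:,::-1])
E
```

```text
clock: 1.1
eef_pos: [473.5, 306.8, 149.9]
eef_rot: [-3.141, 0.001, 1.57]
wrist_force: [0.2, 1.2, 0.6]
finger_gap: 94.0
finger_force: 0.0
t 1.1 delta [-0.2 -1.2 87.9] rot [-0.001  0.001 -0.001] F [0.2 1.2 0.6] gap 94.0 pos [473.5 306.8 149.9] [-3.141e+00  1.000e-03  1.570e+00]
```

View pics/w1.png

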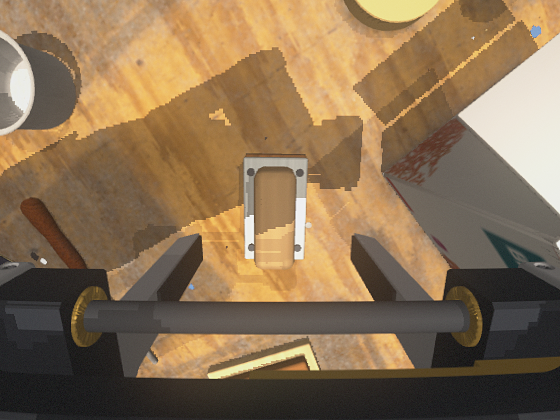

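The wrist view shows the grip bar at (275,217), midway between the fingers at about (195) and (355) and square to them. I'll descend and close.

Scaled: 88 mm is 4.4, -1 mm is -0.05.

```bash
python3 nudge.py '[[[0,-0.05,1,0,0,0],[0,-0.05,2.1,0,0,0],[0,-0.05,3.2,0,0,0],[0,-0.05,4,0,0,0],[0,-0.05,4.4,0,0,0]]]'; python3 nudge.py '[[[0,0,0,0,0,0],[0,0,0,0,0,0],[0,0,0,0,0,0],[0,0,0,0,0,0],[0,0,0,0,0,0]]]' 20 50;python3 nudge.py '[[[0,0,0,0,0,0],[0,0,0,0,0,0],[0,0,0,0,0,0],[0,0,0,0,0,0],[0,0,0,0,0,0]]]';  python3 go.py 472.3 306.5 162 1.571
```

```text
clock: 1.7
eef_pos: [470.1, 309.4, 62.6]
eef_rot: [-3.141, 0.0, 1.578]
wrist_force: [0.4, 0.5, 0.2]
finger_gap: 94.1
finger_force: 0.0
clock: 2.2
eef_pos: [471.2, 308.9, 63.7]
eef_rot: [3.141, -0.0, 1.576]
wrist_force: [-0.3, -0.1, -0.1]
finger_gap: 57.3
finger_force: 0.0
clock: 2.7
eef_pos: [471.1, 308.8, 63.4]
eef_rot: [3.141, -0.0, 1.576]
wrist_force: [-0.3, 0.4, 2.7]
finger_gap: 34.1
finger_force: 49.8
t 2.7 delta [ -2.3   1.2 -98.6] rot [ 0.    -0.     0.005] F [-0.3  0.4  2.7] gap 34.1 pos [471.1 308.8  63.4] [ 3.141 -0.     1.576]
```

```bash
python3 nudge.py '[[[0,0,-0.75,0,0,0],[0,0,-2,0,0,0],[0,0,-3.25,0,0,0],[0,0,-4.5,0,0,0],[0,0,-5.25,0,0,0]]]'; python3 go.py 534.5 -112 165 1.915
```

```text
clock: 3.2
eef_pos: [471.2, 308.9, 171.1]
eef_rot: [3.14, -0.001, 1.576]
wrist_force: [0.6, 0.4, -2.2]
finger_gap: 33.8
finger_force: 49.8
t 3.2 delta [-421.2   61.1    5.7] rot [ 0.002 -0.001 -0.339] F [ 0.6  0.4 -2.2] gap 33.8 pos [471.2 308.9 171.1] [ 3.140e+00 -1.000e-03  1.576e+00]
```

```bash
python3 nudge.py '[[[-1.25,0.2,0,0,0,-0.6],[-3,0.45,0,0,0,-1.2],[-5,0.75,0,0,0,-1.8],[-7,1,0,0,0,-2.4],[-9,1.3,0,0,0,-3]]]'; python3 nudge.py '[[[-2,0.25,0,0,0,-0.6],[-4,0.5,0,0,0,-1.2],[-6,0.8,0,0,0,-1.8],[-8,1.1,0,0,0,-2.4],[-10,1.4,0,0,0,-3.2]]]';python3 go.py 534.5 -112 165 1.915
```

```text
clock: 3.7
eef_pos: [497.7, 127.4, 169.1]
eef_rot: [3.141, -0.0, 1.727]
wrist_force: [1.0, -0.6, -1.8]
finger_gap: 33.8
finger_force: 49.8
clock: 4.2
eef_pos: [556.6, -66.0, 169.1]
eef_rot: [3.141, 0.0, 1.887]
wrist_force: [0.1, 1.0, -2.5]
finger_gap: 33.9
finger_force: 49.8
t 4.2 delta [-36.8 -35.3   4.1] rot [ 0.     0.    -0.028] F [ 0.1  1.  -2.5] gap 33.9 pos [556.6 -66.  169.1] [3.141 0.    1.887]
```

Scaled: -37 mm is -1.85, -35 mm is -1.75, -0.028 rad is -0.56.

```bash
python3 nudge.py '[[[-0.6,-0.6,0,0,0,-0.2],[-1.2,-1.2,0,0,0,-0.4],[-1.85,-1.75,0,0,0,-0.56],[-1.85,-1.75,0,0,0,-0.56],[-1.85,-1.75,0,0,0,-0.56]]]'; python3 go.py 534.5 -112 125 1.915;  python3 - <<'E'
from h import *
p,d=manip.camera("wrist"); cv2.imwrite("pics/w2.png",p[:,:,::-1])
p,d=manip.camera("scene"); cv2.imwrite("pics/s2.png",p[:,:,::-1])
E
```

```text
clock: 4.7
eef_pos: [534.7, -110.3, 168.8]
eef_rot: [3.141, 0.0, 1.913]
wrist_force: [-0.5, 0.4, -1.9]
finger_gap: 33.8
finger_force: 49.8
t 4.7 delta [-1.6 -0.8 43.8] rot [ 0.     0.    -0.002] F [-0.5  0.4 -1.9] gap 33.8 pos [ 534.7 -110.3  168.8] [3.141 0.    1.913]
```

View pics/w2.png

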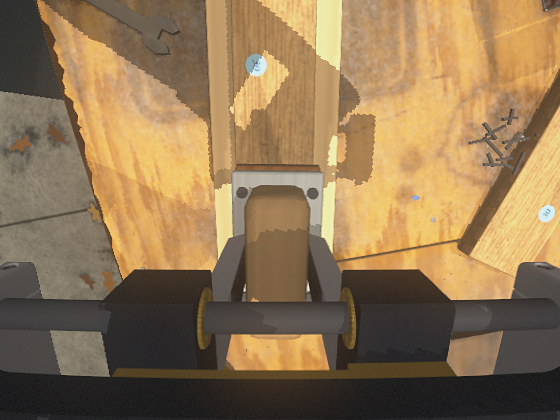

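The wrist view shows the sander aligned with the board, its grip centre column about 277 and the board's edges at about 230 and 320. I'll lower it to just above contact.

Scaled: 32 mm is 1.6, -1 mm is -0.05.

```bash
python3 nudge.py '[[[-0.05,-0.05,0.75,0,0,0],[-0.05,-0.05,1.6,0,0,0],[-0.05,-0.05,2.4,0,0,0],[-0.05,-0.05,2.9,0,0,0],[-0.05,-0.05,3.1,0,0,0]]]'; python3 nudge.py '[[[0,0,0,0,0,0],[0,0,0,0,0,0]]]';python3 go.py 534.5 -112 95 1.915
```

```text
clock: 5.3
eef_pos: [533.9, -111.1, 105.4]
eef_rot: [-3.141, -0.001, 1.914]
wrist_force: [0.2, 0.3, -2.9]
finger_gap: 33.6
finger_force: 49.8
clock: 5.5
eef_pos: [534.4, -111.6, 106.9]
eef_rot: [3.141, 0.001, 1.914]
wrist_force: [0.3, 0.9, -3.0]
finger_gap: 33.9
finger_force: 49.8
t 5.5 delta [-0.4 -0.1 11.9] rot [ 0.001  0.001 -0.001] F [ 0.3  0.9 -3. ] gap 33.9 pos [ 534.4 -111.6  106.9] [3.141e+00 1.000e-03 1.914e+00]
```

```bash
python3 nudge.py '[[[0,0,0.1,0,0,0],[0,0,0.2,0,0,0],[0,0,0.3,0,0,0],[0,0,0.35,0,0,0],[0,0,0.4,0,0,0]]]'; python3 nudge.py '[[[0,0,0,0,0,0],[0,0,0,0,0,0]]]';python3 go.py 534.5 -112 95 1.915
```

```text
clock: 6.0
eef_pos: [534.2, -111.7, 98.6]
eef_rot: [3.141, 0.0, 1.914]
wrist_force: [-0.3, 0.1, 4.5]
finger_gap: 34.1
finger_force: 49.8
clock: 6.2
eef_pos: [534.2, -111.7, 98.5]
eef_rot: [3.141, 0.0, 1.914]
wrist_force: [0.1, -0.0, 2.6]
finger_gap: 33.8
finger_force: 49.8
t 6.2 delta [-0.4  0.2  3.5] rot [ 0.     0.    -0.001] F [ 0.1 -0.   2.6] gap 33.8 pos [ 534.2 -111.7   98.5] [3.141 0.    1.914]
```

Scaled: 4 mm is 0.2, 2 mm is 0.1.

```bash
python3 nudge.py '[[[0,0,0.05,0,0,0],[0,0,0.1,0,0,0],[0,0,0.15,0,0,0],[0,0,0.2,0,0,0],[0,0,0.2,0,0,0]]]'; python3 nudge.py '[[[0,0,0,0,0,0],[0,0,0,0,0,0],[0,0,0,0,0,0]]]';python3 go.py 480.3 38.5 95 1.915
```

```text
clock: 6.7
eef_pos: [534.3, -111.7, 94.4]
eef_rot: [3.141, 0.0, 1.914]
wrist_force: [-0.8, 0.5, 5.8]
finger_gap: 33.7
finger_force: 49.8
clock: 7.0
eef_pos: [534.3, -111.7, 94.5]
eef_rot: [3.141, 0.0, 1.914]
wrist_force: [-0.2, 0.7, 6.4]
finger_gap: 33.6
finger_force: 49.8
t 7.0 delta [159.6  -0.3  -0.6] rot [ 0.001  0.    -0.001] F [-0.2  0.7  6.4] gap 33.6 pos [ 534.3 -111.7   94.5] [3.141 0.    1.914]
```

Scaled: 20 mm is 1, 15 mm is 0.75.

```bash
python3 nudge.py '[[[0.15,0,0,0,0,0],[0.35,0,0,0,0,0],[0.55,0,0,0,0,0],[0.75,0,0,0,0,0],[1,0,0,0,0,0]]]';python3 nudge.py '[[[0.2,0,0,0,0,0],[0.4,0,0,0,0,0],[0.6,0,0,0,0,0],[0.8,0,0,0,0,0],[1,0,0,0,0,0]]]';python3 go.py 480.3 38.5 95 1.915
```

```text
clock: 7.5
eef_pos: [528.1, -93.6, 94.9]
eef_rot: [3.14, 0.002, 1.914]
wrist_force: [3.4, -6.4, 5.9]
finger_gap: 34.1
finger_force: 49.8
clock: 8.0
eef_pos: [521.4, -74.6, 94.9]
eef_rot: [3.14, 0.002, 1.914]
wrist_force: [2.9, -5.5, 7.2]
finger_gap: 33.9
finger_force: 49.8
t 8.0 delta [120.4  -0.7  -0.4] rot [ 0.002  0.002 -0.001] F [ 2.9 -5.5  7.2] gap 33.9 pos [521.4 -74.6  94.9] [3.140e+00 2.000e-03 1.914e+00]
```

Pressure holds at about 8–9 N and the friction drag is steady. I'll carry on.

```bash
python3 nudge.py '[[[0.2,0,0,0,0,0],[0.4,0,0,0,0,0],[0.6,0,0,0,0,0],[0.8,0,0,0,0,0],[1,0,0,0,0,0]]]';python3 nudge.py '[[[0.2,0,0,0,0,0],[0.4,0,0,0,0,0],[0.6,0,0,0,0,0],[0.8,0,0,0,0,0],[1,0,0,0,0,0]]]';python3 nudge.py '[[[0.2,0,0,0,0,0],[0.4,0,0,0,0,0],[0.6,0,0,0,0,0],[0.8,0,0,0,0,0],[1,0,0,0,0,0]]]';python3 go.py 480.3 38.5 95 1.915
```

```text
clock: 8.5
eef_pos: [514.7, -55.8, 94.8]
eef_rot: [3.14, 0.002, 1.914]
wrist_force: [3.4, -4.7, 6.6]
finger_gap: 33.8
finger_force: 49.8
clock: 9.0
eef_pos: [507.9, -36.9, 94.8]
eef_rot: [3.14, 0.002, 1.914]
wrist_force: [3.1, -5.4, 6.7]
finger_gap: 34.0
finger_force: 49.8
clock: 9.5
eef_pos: [501.2, -18.0, 94.8]
eef_rot: [3.14, 0.002, 1.914]
wrist_force: [2.7, -5.0, 6.5]
finger_gap: 33.8
finger_force: 49.8
t 9.5 delta [60.2 -0.6 -0.4] rot [ 0.002  0.002 -0.001] F [ 2.7 -5.   6.5] gap 33.8 pos [501.2 -18.   94.8] [3.140e+00 2.000e-03 1.914e+00]
```

Scaled: 20 mm is 1, 16 mm is 0.8.

```bash
python3 nudge.py '[[[0.2,0,0,0,0,0],[0.4,0,0,0,0,0],[0.6,0,0,0,0,0],[0.8,0,0,0,0,0],[1,0,0,0,0,0]]]';python3 nudge.py '[[[0.2,0,0,0,0,0],[0.4,0,0,0,0,0],[0.6,0,0,0,0,0],[0.8,0,0,0,0,0],[1,0,0,0,0,0]]]';python3 nudge.py '[[[0.2,0,0,0,0,0],[0.4,0,0,0,0,0],[0.6,0,0,0,0,0],[0.8,0,0,0,0,0],[1,0,0,0,0,0]]]';python3 nudge.py '[[[0,0,0,0,0,0],[0,0,0,0,0,0],[0,0,0,0,0,0],[0,0,0,0,0,0],[0,0,0,0,0,0]]]';python3 go.py 480.3 38.5 95 1.915
```

```text
clock: 10.0
eef_pos: [494.5, 0.8, 94.8]
eef_rot: [3.14, 0.002, 1.914]
wrist_force: [3.2, -5.7, 6.5]
finger_gap: 33.9
finger_force: 49.8
clock: 10.5
eef_pos: [487.7, 19.7, 94.7]
eef_rot: [3.14, 0.002, 1.914]
wrist_force: [3.4, -5.7, 5.4]
finger_gap: 33.5
finger_force: 49.8
clock: 11.0
eef_pos: [481.0, 38.5, 94.7]
eef_rot: [3.14, 0.002, 1.914]
wrist_force: [2.9, -4.8, 5.7]
finger_gap: 33.6
finger_force: 49.8
clock: 11.5
eef_pos: [480.9, 38.9, 94.7]
eef_rot: [3.14, 0.001, 1.914]
wrist_force: [1.8, -0.4, 6.1]
finger_gap: 33.7
finger_force: 49.8
t 11.5 delta [-0.1 -0.7 -0.3] rot [ 0.002  0.001 -0.001] F [ 1.8 -0.4  6.1] gap 33.7 pos [480.9  38.9  94.7] [3.140e+00 1.000e-03 1.914e+00]
```

```bash
python3 nudge.py '[[[0,0,-0.25,0,0,0],[0,0,-1,0,0,0],[0,0,-2,0,0,0],[0,0,-3,0,0,0],[0,0,-3.75,0,0,0]]]';python3 go.py 471 300 165 1.576
```

```text
clock: 12.0
eef_pos: [479.9, 39.0, 169.9]
eef_rot: [-3.141, -0.0, 1.914]
wrist_force: [0.0, 0.2, -1.9]
finger_gap: 33.6
finger_force: 49.8
t 12.0 delta [248.8  79.4   5. ] rot [-0.001 -0.     0.338] F [ 0.   0.2 -1.9] gap 33.6 pos [479.9  39.  169.9] [-3.141 -0.     1.914]
```

Scaled: 160 mm is 8, 125 mm is 6.25, 0.22 rad is 4.4.

```bash
python3 nudge.py '[[[1.25,0.4,0,0,0,0.6],[2.75,0.85,0,0,0,1.4],[4.5,1.4,0,0,0,2.4],[6.25,2,0,0,0,3.4],[8,2.55,0,0,0,4.4]]]';python3 nudge.py '[[[1.4,0.1,0,0,0,0.8],[2.9,0.35,0,0,0,1.6],[4,0.5,0,0,0,2.36],[4.5,0.55,0,0,0,2.36],[4.5,0.55,0,0,0,2.36]]]'; python3 go.py 471 300 65 1.576
```

```text
clock: 12.5
eef_pos: [473.7, 208.1, 168.8]
eef_rot: [-3.14, 0.0, 1.692]
wrist_force: [-0.3, -0.4, -1.9]
finger_gap: 33.8
finger_force: 49.8
clock: 13.0
eef_pos: [473.8, 297.9, 168.6]
eef_rot: [-3.14, 0.001, 1.578]
wrist_force: [-0.0, 0.4, -3.4]
finger_gap: 33.9
finger_force: 49.8
t 13.0 delta [  2.2  -2.7 103.6] rot [-0.001  0.001  0.002] F [-0.   0.4 -3.4] gap 33.9 pos [473.8 297.9 168.6] [-3.140e+00  1.000e-03  1.578e+00]
```

Scaled: 96 mm is 4.8, 90 mm is 4.5.

```bash
python3 nudge.py '[[[0,0,1,0,0,0],[0,0,2.25,0,0,0],[0,0,3.5,0,0,0],[0,0,4.5,0,0,0],[0,0,4.8,0,0,0]]]';python3 nudge.py '[[[0,0,0.1,0,0,0],[0,0,0.2,0,0,0],[0,0,0.3,0,0,0],[0,0,0.35,0,0,0],[0,0,0.375,0,0,0]]]';python3 nudge.py '[[[0,0,0,0,0,0],[0,0,0,0,0,0]]]'; python3 go.py 471 300 64 1.576
```

```text
clock: 13.5
eef_pos: [473.5, 295.8, 71.2]
eef_rot: [-3.138, 0.002, 1.576]
wrist_force: [-0.3, -0.3, -1.9]
finger_gap: 33.6
finger_force: 49.8
clock: 14.0
eef_pos: [474.4, 297.6, 66.0]
eef_rot: [3.141, -0.0, 1.576]
wrist_force: [0.2, 0.7, -2.5]
finger_gap: 33.9
finger_force: 49.8
clock: 14.2
eef_pos: [474.4, 297.6, 65.9]
eef_rot: [3.141, -0.0, 1.576]
wrist_force: [0.4, -0.6, -2.4]
finger_gap: 33.7
finger_force: 49.8
t 14.2 delta [ 2.4 -3.3  1.9] rot [ 0. -0. -0.] F [ 0.4 -0.6 -2.4] gap 33.7 pos [474.4 297.6  65.9] [ 3.141 -0.     1.576]
```

```bash
python3 nudge.py '[[[0,0,0.05,0,0,0],[0,0,0.075,0,0,0],[0,0,0.1,0,0,0],[0,0,0.125,0,0,0],[0,0,0.125,0,0,0]]]';python3 nudge.py '[[[0,0,0,0,0,0],[0,0,0,0,0,0]]]'
```

```text
clock: 14.7
eef_pos: [474.4, 297.5, 63.5]
eef_rot: [3.142, -0.0, 1.576]
wrist_force: [-1.7, -0.7, 2.2]
finger_gap: 33.4
finger_force: 49.8
clock: 14.9
eef_pos: [474.3, 297.5, 63.4]
eef_rot: [3.142, -0.0, 1.576]
wrist_force: [-0.4, -0.9, 2.5]
finger_gap: 33.8
finger_force: 49.8
```

Contact is firm on the bench. I'll release and back off.

```bash
python3 nudge.py '[[[0,0,0,0,0,0],[0,0,0,0,0,0],[0,0,0,0,0,0],[0,0,0,0,0,0],[0,0,0,0,0,0]]]' 90;python3 nudge.py '[[[0,0,0,0,0,0],[0,0,0,0,0,0],[0,0,0,0,0,0],[0,0,0,0,0,0],[0,0,0,0,0,0]]]';python3 nudge.py '[[[0,0,-0.5,0,0,0],[0,0,-1.75,0,0,0],[0,0,-3.25,0,0,0],[0,0,-4.75,0,0,0],[0,0,-5.5,0,0,0]]]';python3 nudge.py '[[[0,0,0,0,0,0],[0,0,0,0,0,0],[0,0,0,0,0,0],[0,0,0,0,0,0],[0,0,0,0,0,0]]]'
python3 - <<'E'
from h import *
p,d=manip.camera("scene"); cv2.imwrite("pics/s3.png",p[:,:,::-1])
E
```

```text
clock: 15.4
eef_pos: [474.3, 297.5, 63.2]
eef_rot: [3.142, -0.0, 1.576]
wrist_force: [-0.2, 0.2, 0.0]
finger_gap: 70.7
finger_force: 0.0
clock: 15.9
eef_pos: [474.3, 297.5, 63.2]
eef_rot: [-3.142, 0.0, 1.576]
wrist_force: [0.6, 0.3, -1.0]
finger_gap: 89.8
finger_force: 0.0
clock: 16.4
eef_pos: [474.9, 297.9, 176.8]
eef_rot: [3.138, -0.002, 1.576]
wrist_force: [0.2, 0.1, -0.2]
finger_gap: 90.0
finger_force: 0.0
clock: 16.9
eef_pos: [474.1, 297.4, 172.5]
eef_rot: [-3.141, 0.001, 1.576]
wrist_force: [0.3, -0.7, -0.4]
finger_gap: 89.8
finger_force: 0.0
```

View pics/s3.png

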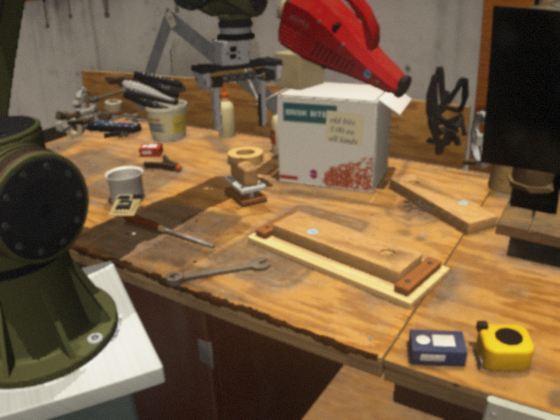

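The scene view shows the sander upright on its sole on the bench at about (247,185), clear of the jig. The gripper is open and well above it.

```bash
python3 -c "
from cell import manip; print(manip.sign_off())"
```

```text
the job is handed in; nothing more can be done
None
```

I drew the sander along the board from the hole end to the other end in one slow stroke at about 8–9 N, set it back on the bench on its sole clear of the jig, released it and handed the job in; sign-off returned no verdict.

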